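Push the red and blue art trays home

TASK

Tidy the tray rack on the art table: with your fingertips, push the red tray and the blue tray fully home, until they stop against the back and their fronts are flush with the rack's front. Leave the yellow tray pulled out just as it is, for it is still in use. Only push the trays, do not lift them, and leave everything else on the table and rack where it stands.

Things in the scene. Friction and masses are not known exactly. Their poses are not given: they have to be found in the camera images.
- rack: Fixed plywood rack with a clear top, 230 mm deep (x), 370 wide (y), 66 high. Origin: centre of its underside; x points from open front to back, y left, z up. Three bays at y = 120, 0, -120 mm, each 110 wide, 50 high, floor 6 mm above the table, open at the front edge (x = -115 mm), rear wall at x = 105 mm. A tray pushed to that wall has its front flush with the front edge.
- red_front (a point): Centre of the red tray's front face (104 mm wide, 44 high), half-way up, 28 mm above the table. Axes: x into the rack (the way home), z up. Loose open tray, 220 mm long, walls 4 mm, 0.17 to 0.35 kg with its drawing materials; slides on the rack's floor with 1 to 3 N, at times to 9 N where it rubs the bay's sides. At the start it sticks out 45 to 95 mm from the rack's front.
- blue_front (a point): Centre of the blue tray's front face (104 mm wide, 44 high), half-way up, 28 mm above the table. Axes: x into the rack (the way home), z up. Loose open tray, 220 mm long, walls 4 mm, 0.17 to 0.35 kg with its drawing materials; slides on the rack's floor with 1 to 3 N, at times to 9 N where it rubs the bay's sides. At the start it sticks out 45 to 95 mm from the rack's front.
- yellow_front (a point): Centre of the yellow tray's front face (104 mm wide, 44 high), half-way up, 28 mm above the table. Axes: x into the rack (the way home), z up. Loose open tray, 220 mm long, walls 4 mm, 0.17 to 0.35 kg with its drawing materials; slides on the rack's floor with 1 to 3 N, at times to 9 N where it rubs the bay's sides. At the start it sticks out 45 to 95 mm from the rack's front.
- paint_tub: White round plastic tub with a brush in it, 90 mm across, 95 mm high (brush to 155 mm); origin: centre of its underside. Loose, stands to the left of the rack. Leave alone.
- glue_bottle: White upright bottle with an orange cap, 52 mm across, 130 mm high; origin: centre of its underside. Loose, stands to the right of the rack's front. Leave alone.
- marker_box: Open red box of markers, 60 x 130 mm, 106 mm high with the markers; origin: centre of its underside. Loose, on the left of the table. Leave alone.
- roller_tray: White paint roller tray with a roller in it, 200 x 120 mm, 55 mm high; origin: centre of its underside. Loose, on the right of the table. Leave alone.
- tape_roll: Brown roll of tape lying flat, 90 mm across, 24 mm high; origin: centre of its underside. Loose, between robot and rack, to the left. Leave alone.
- eraser: Dark rubber block 36 x 60 mm, 18 mm high, lying on the rear part of the rack's top; origin: centre of its underside. Loose. Leave alone.
Mind the look-alikes: they are no part of the job. Of the things that look like the part that bears red_front, the middle-sized one is meant.

How it is judged:
By the outcome, as a careful person would: the job done as asked, in the order asked, and still so for the second after the job is handed in, with the robot touching nothing.
It also fails if it takes over 48 s, if anything falls off the work surface, if the arm or the gripper's body presses on something with over 40 N, if the wrist force passes 120 N, or if a joint passes its speed limit or range.

ROBOT

A 7-joint arm with a two-finger parallel gripper is mounted at the origin on the work surface. World frame = base frame: x ahead of the robot, y to its left, z up, the work surface at z = 0. Lengths are in mm, angles in rad, forces in N, time in s.
With the tool pointing down it reaches from about 425 to 825 mm from the base axis. Payload 3.6 kg.
Tool frame: the origin (TCP) lies between the finger pads; the fingertips stand env.tips_ahead ahead of it and the grasp point (between the pads) lies 11 mm behind it (env.tips_ahead is the distance from the TCP to the fingertips, in mm); z points along the fingers, y is the line along which they close (so a half turn about z gives the same grasp; the last joint's range is limited). The gripper opens to 85 mm and grips with 20 to 120 N. Pads are 22 mm wide; open, the fingers measure 114 mm over their backs; the gripper's body (76 mm by 85 mm) begins 54 mm behind the grasp point. The pads swing forward as they close: fully open they stand 13 mm farther back than shut.
Start: joints at [-1.341, 0.615, -0.013, 1.423, 0.008, 1.103, -0.04], TCP at [164.431, 628.829, 239.297] pointing down, gripper open.
Joint ranges: [-3.12, 3.12], [-0.3, 2.06], [-1.34, 1.32], [0.26, 2.42], [-1.36, 4.5], [0.01, 1.98], [-2.84, 2.84]. Speed limits (rad/s): [2.79, 2.79, 3.14, 3.14, 3.14, 3.14, 3.14].

INTERFACE

Orientations are given as a unit quaternion [w, x, y, z].
In Python, from plant import readout, get_image, finish_job, regions_of, pinpoint, env gives the robot as it stands. The module is installed in compiled form; this text tells all that it offers.
- The arm moves only by the tool carry_out, never from a script. Its argument "rows" is one flat list of numbers, 5 for each row, row after row: the shift along the tool's x, y, z in cm, then the turn about the tool's z in rad, then the closure, from 0 (fully open) to 1 (shut). A call has 1 to 8 rows; each row is the pose to reach, as a shift and turn from the pose commanded when the call began, along the tool's axes at that moment; what a row does not reach only later rows make up. A row lasts 1/12 s, in which the tool goes at most 41.7 mm and 7.16 degrees, less where a joint would pass 70% of its speed; a pose out of reach is approached as far as the arm can. A call with a gripper value outside its range is refused whole. The fingers move at their own pace and stop on an object; "newtons" is the grip in N (left out, the last holds). Time passes only in rows, so rows that repeat a pose let the fingers close. It gives the time, the measured TCP pose, the force, the opening and the grip force at its end, in the units of the state.
- readout.observe(): the state, without advancing time (a new reading comes with each control period).
- get_image(name): name is "scene" or "top"; returns a dict with "pixels" (420x560x3 uint8, blue, green, red), "mtx" (3x3 intrinsics, pixels), "T" (4x4, takes a point from camera to world coordinates). Camera axes: x right, y down, z forward; pixel columns grow to the right and rows downward; lengths in mm; the calibration is good to about 2 mm. A picture is of the moment at which its call begins. There is no depth.
- finish_job(): hands the job in; it is judged then, once.
Trained networks look in the newest picture that a camera, given by its name, has taken for a name from the list of things; names that differ only in an ending like _2 or _b are one class to them, and where a whole thing is asked for, a point or a joint stands for the part that bears it (a point fixed in the world has none). Each returns a list of dicts, best first, with "confidence" (0 to 1); they miss things now and then, are a little off and sometimes report something else, mostly with a low value. They report only what shows in the picture. A call takes as long as a camera call. They do not tell look-alikes from the thing itself.
- regions_of(camera, query): "mask" (420x560 bool, what is visible of it) and "bbox" ([left, top, right, bottom] in pixels, round what is visible of it).
- pinpoint(camera, query): "point" ([row, column] in pixels: a listed point, or the origin of a listed thing).
The state is a dict: "clock": time; "qpos": joint angles; "joint_vel": joint speeds; "joint_torque": joint torques, N m; "tool_pos": TCP position; "ee_rot": TCP orientation; "ft_force": force on the tool from outside, world axes, zero at the start; "wrist_torque": the same for the moment, N m; "opening": opening from 0.0 (shut) to 1.0 (fully open); "grip_force": force on a finger pad.
Only numpy, scipy, OpenCV 4.12 (cv2) and the standard library are available. Lean on these libraries where they do the work, as an engineer would, in place of code of your own. Each camera call takes 0.05 s, during which the arm holds its last target. There are 200 camera calls.

## Working session

There is one attempt and no reset: what is moved stays moved. The work goes in short steps, Python scripts to look and compute and a tool call to move; the robot and the scene stay as the last step left them, time stands still between calls to the robot, and variables do not carry over. Pictures are saved under pics/ and viewed, at most 10 in all, crops included, and the job is handed in when it is done.

Besides the shell and the picture viewer there is one more tool, called after ">>>" as a command line: name --argument value ..., lists and objects as JSON in quotes. carry_out: Moves the arm, as the interface text tells. Its arguments: {"type":"object","properties":{"rows":{"type":"array"},"newtons":{"type":"number"}},"required":["rows"]}

```bash
mkdir -p pics
cat > h.py <<'E'
import numpy as np, cv2
from plant import readout, get_image, finish_job, regions_of, pinpoint, env
def ray(im,rc,z):
    K,T=np.array(im["mtx"]),np.array(im["T"])
    d=T[:3,:3]@np.linalg.solve(K,[rc[1],rc[0],1.]); o=T[:3,3]
    return o+d*(z-o[2])/d[2]
E
python3 - <<'E'
from h import *
print(env.tips_ahead); s=readout.observe(); print(s["clock"],s["tool_pos"],s["ee_rot"])
H={"red_front":28,"blue_front":28,"yellow_front":28,"rack":0,"glue_bottle":0,"tape_roll":0,"paint_tub":0,"marker_box":0,"roller_tray":0}
for c in ["scene","top"]:
    im=get_image(c); cv2.imwrite(f"pics/{c}0.png",im["pixels"])
    for n,z in H.items():
        if c=="scene" and "front" not in n: continue
        for r in pinpoint(c,n)[:4]: print(c,n,round(r["confidence"],2),np.round(r["point"]),ray(im,r["point"],z).round(0))
E
```

```text
8.0
0.0 [164.2549402  628.13238908 238.12818403] [-1.56838366e-04  1.27506639e-01  9.91836877e-01 -1.28130004e-03]
scene red_front 0.97 [230. 319.] [520. 109.  28.]
scene red_front 0.97 [153. 264.] [ 235. -161.   28.]
scene red_front 0.96 [352. 352.] [830. 267.  28.]
scene blue_front 0.69 [228. 271.] [559. -11.  28.]
scene yellow_front 0.57 [216. 231.] [ 551. -129.   28.]
top red_front 0.9 [225. 238.] [519. 119.  28.]
top red_front 0.78 [343. 339.] [ 221. -181.   28.]
top red_front 0.65 [128. 200.] [811. 264.  28.]
top blue_front 0.94 [218. 279.] [548.   5.  28.]
top yellow_front 0.59 [215. 326.] [ 566. -129.   28.]
top rack 0.67 [163. 279.] [725.  16.   0.]
top glue_bottle 0.92 [209. 369.] [ 601. -260.    0.]
top tape_roll 0.59 [298. 194.] [308. 225.   0.]
top paint_tub 0.71 [204. 181.] [576. 298.   0.]
top paint_tub 0.42 [216. 325.] [ 570. -129.    0.]
top marker_box 0.58 [263. 126.] [390. 432.   0.]
top roller_tray 0.57 [213. 437.] [ 605. -459.    0.]
```

View pics/scene0.png

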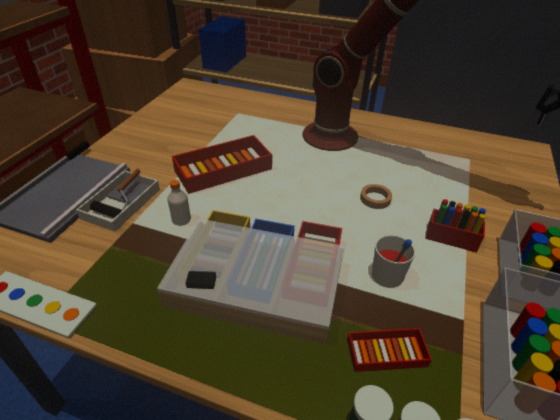

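View pics/top0.png

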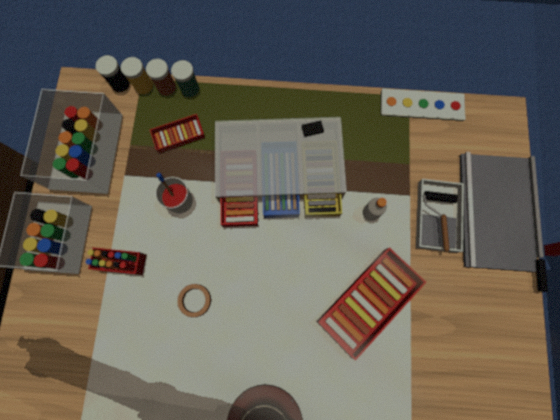

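The red tray in the rack (top pixels 240,225) is the middle-sized one. A bigger red tray is at (370,300) and a smaller one at (178,133). Next I'll find the rack's yaw from its corners.

Run:
```python
import cv2
a=cv2.imread("pics/top0.png")[105:235,200:360]
cv2.imwrite("pics/crop1.png",cv2.resize(a,None,fx=4.5,fy=4.5,interpolation=cv2.INTER_CUBIC))
```

```text
(no output)
```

View pics/crop1.png

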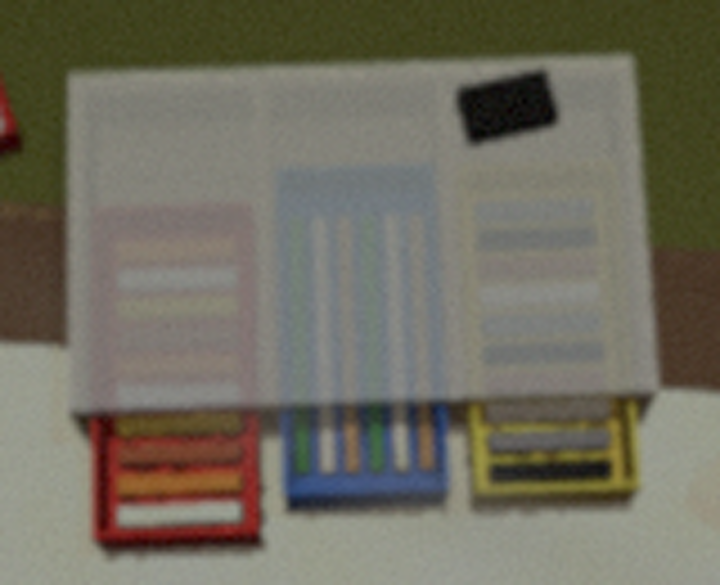

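The crop shows the rack top's corners at about (77,412), (657,390), (70,72) and (632,55). The tray fronts' top edges lie at rows of about 540 (red), 497 (blue) and 494 (yellow).

```bash
cat >> h.py <<'E'
def fit(im,px):
    from scipy.optimize import least_squares
    o=np.array([[-115,185],[-115,-185],[115,185],[115,-185]])
    w=np.array([ray(im,p,66)[:2] for p in px])
    f=lambda p:(o@np.array([[np.cos(p[2]),np.sin(p[2])],[-np.sin(p[2]),np.cos(p[2])]])+p[:2]-w).ravel()
    r=least_squares(f,[720,0,0]); return r.x,r.fun.round(0)
E
python3 - <<'E'
from h import *
im=get_image("top")
C=lambda x,y:((y+.5)/4.5+104.5,(x+.5)/4.5+199.5)
p,res=fit(im,[C(77,412),C(657,390),C(70,72),C(632,55)]); print(p,res)
c,s=np.cos(p[2]),np.sin(p[2]); R=np.array([[c,-s],[s,c]])
for n,a in {"red":[(97,540),(260,540)],"blue":[(290,500),(447,493)],"yel":[(473,498),(637,490)]}.items():
    w=np.array([ray(im,C(*q),50)[:2] for q in a]); print(n,w.round(0).tolist(),((w.mean(0)-p[:2])@R).round(0))
for y in(120,0,-120): print(y,(p[:2]+R@[-115,y]).round(0))
E
```

```text
[7.24218162e+02 1.56277196e+01 1.11929194e-01] [-0.  5.  0. -3. -1. -0.  1. -1.]
red [[513.0, 163.0], [520.0, 62.0]] [-196.  120.]
blue [[547.0, 46.0], [559.0, -52.0]] [-172.    1.]
yel [[557.0, -68.0], [569.0, -170.0]] [-175. -116.]
120 [597. 122.]
0 [610.   3.]
-120 [ 623. -116.]
```

>>> carry_out --rows '[-2.7,-2.65,0,-0.046,1,-5.4,-5.3,0,-0.092,1,-8.1,-7.95,0,-0.138,1,-10.8,-10.6,0,-0.184,1,-13.5,-13.25,0,-0.23,1,-16.2,-15.9,0,-0.276,1,-18.9,-18.55,0,-0.322,1,-21.6,-21.2,0,-0.368,1]' --newtons 40

```text
clock: 1.42
tool_pos: [320.6, 367.5, 239.6]
ee_rot: [0.0, -0.057, 0.998, 0.0]
ft_force: [0.5, -0.4, 0.2]
opening: -0.004
grip_force: 0.0
```

```bash
cat >> h.py <<'E'
P=np.array([724.2,15.6]); YAW=.112
def to(rx,ry,z):
    "shift in cm, turn in rad, to rack point rx,ry and height z, tool x along -rack x"
    from scipy.spatial.transform import Rotation as Ro
    s=readout.observe(); q=np.array(s["ee_rot"]); R=Ro.from_quat(q[[1,2,3,0]]).as_matrix()
    c,k=np.cos(YAW),np.sin(YAW); w=P+np.array([[c,-k],[k,c]])@[rx,ry]
    d=R.T@(np.array([*w,z])-s["tool_pos"])
    a=np.pi+YAW-np.arctan2(R[1,0],R[0,0]); a=(a+np.pi)%(2*np.pi)-np.pi
    print("shift",(d/10).round(2),"turn",round(-a,3),"at",s["tool_pos"].round(0),s["clock"],"tilt",R[2].round(3))
E
python3 -c "
from h import *
to(-240,120,240)"
```

```text
shift [-12.1  -27.51  -0.04] turn 0.003 at [321. 368. 240.] 1.4167 tilt [-0.001  0.    -1.   ]
```

>>> carry_out --rows '[-1.5,-3.5,0,0,1,-3.0,-7.0,0,0,1,-4.5,-10.5,0,0,1,-6.0,-14.0,0,0,1,-7.6,-17.5,0,0,1,-9.1,-21.0,0,0,1,-10.6,-24.5,0,0,1,-12.1,-27.5,0,0,1]'

```text
clock: 2.08
tool_pos: [471.7, 106.6, 239.7]
ee_rot: [0.0, -0.055, 0.998, -0.0]
ft_force: [-0.0, 0.6, -0.4]
opening: 0.0
grip_force: 0.0
```

>>> carry_out --rows '[0,0,3,0,1,0,0,6,0,1,0,0,9,0,1,0,0,12,0,1,0,0,15,0,1,0,0,18,0,1,0,0,20.5,0,1,0,0,20.5,0,1]'

```text
clock: 2.75
tool_pos: [468.2, 108.8, 30.5]
ee_rot: [-0.004, -0.056, 0.998, -0.001]
ft_force: [0.4, 0.2, 1.0]
opening: 0.001
grip_force: 0.0
```

Run:
```python
from h import *
to(-126,120,34)
for c in ["scene","top"]:
    im=get_image(c)["pixels"]; a=im[140:320,160:420] if c=="scene" else im[105:285,180:440]
    cv2.imwrite(f"pics/{c}2.png",cv2.resize(a,None,fx=3,fy=3))
```

```text
shift [-11.8   -0.13  -0.44] turn 0.0 at [468. 109.  31.] 2.75 tilt [ 0.008 -0.001 -1.   ]
```

View pics/scene2.png

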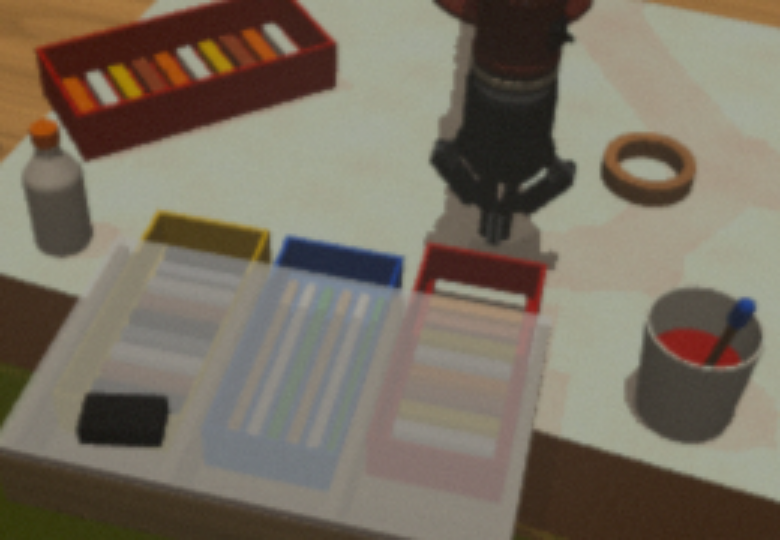

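The fingertips stand in front of the red tray, centred on it, and the way ahead is clear. I'll push slowly and watch the force.

>>> carry_out --rows '[-1.2,0,0,0,1,-2.4,0,0,0,1,-3.6,0,0,0,1,-4.8,0,0,0,1,-6,0,0,0,1,-7.2,0,0,0,1,-8.4,0,0,0,1,-9.6,0,0,0,1]'

```text
clock: 3.52
tool_pos: [566.7, 120.2, 36.8]
ee_rot: [0.0, -0.056, 0.998, 0.0]
ft_force: [-1.8, 0.5, -0.4]
opening: -0.002
grip_force: 0.7
```

>>> carry_out --rows '[-0.3,0,0,0,1,-0.6,0,0,0,1,-0.8,0,0,0,1,-1.0,0,0,0,1,-1.2,0,0,0,1,-1.3,0,0,0,1,-1.4,0,0,0,1,-1.4,0,0,0,1]'

```text
clock: 4.18
tool_pos: [580.1, 121.7, 34.3]
ee_rot: [-0.0, -0.056, 0.998, -0.0]
ft_force: [-3.5, 0.5, 1.8]
opening: -0.001
grip_force: 1.4
```

Run:
```python
from h import *
to(-126,120,34)
for c in ["scene","top"]:
    im=get_image(c)["pixels"]; a=im[140:320,160:420] if c=="scene" else im[105:285,180:440]
    cv2.imwrite(f"pics/{c}3.png",cv2.resize(a,None,fx=3,fy=3))
```

```text
shift [-0.53 -0.15  0.02] turn 0.0 at [580. 122.  34.] 4.1833 tilt [ 0. -0. -1.]
```

View pics/scene3.png

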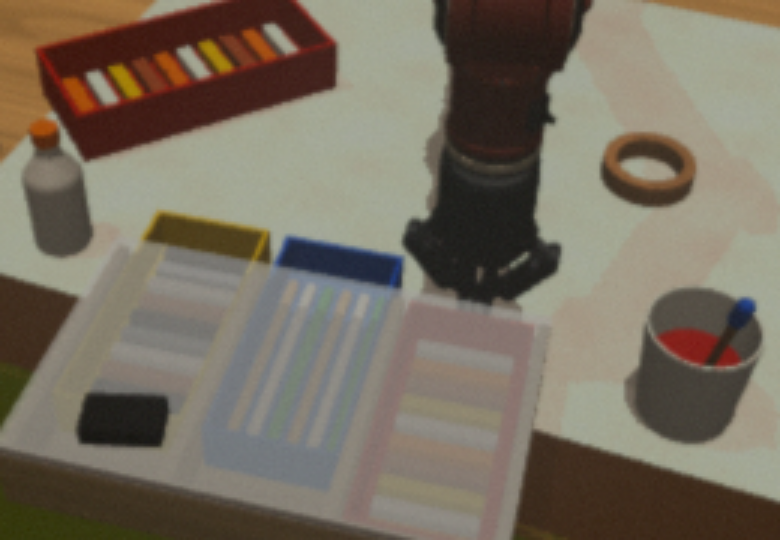

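The red tray is almost home, and the force is only 3.5 N. I'll creep on until it stops.

>>> carry_out --rows '[-0.1,0,0,0,1,-0.2,0,0,0,1,-0.3,0,0,0,1,-0.4,0,0,0,1,-0.4,0,0,0,1,-0.4,0,0,0,1]'

```text
clock: 4.78
tool_pos: [583.2, 122.0, 34.0]
ee_rot: [-0.001, -0.056, 0.998, -0.0]
ft_force: [-4.9, -1.0, 2.2]
opening: 0.0
grip_force: 0.8
```

>>> carry_out --rows '[-0.1,0,0,0,1,-0.2,0,0,0,1,-0.3,0,0,0,1,-0.3,0,0,0,1,-0.3,0,0,0,1]'

```text
clock: 5.2
tool_pos: [583.1, 121.9, 33.4]
ee_rot: [-0.004, -0.056, 0.998, -0.001]
ft_force: [-10.0, -1.2, 3.9]
opening: -0.001
grip_force: 0.0
```

>>> carry_out --rows '[-0.2,0,0,0,1,-0.4,0,0,0,1,-0.6,0,0,0,1,-0.6,0,0,0,1,-0.6,0,0,0,1]'

```text
clock: 5.62
tool_pos: [582.7, 121.7, 32.6]
ee_rot: [-0.011, -0.056, 0.998, -0.001]
ft_force: [-18.7, -1.7, 9.8]
opening: 0.0
grip_force: 0.0
```

>>> carry_out --rows '[1.5,0,0,0,1,3.5,0,0,0,1,6,0,0,0,1,8.5,0,0,0,1,9.5,0,0,0,1,9.5,-3.0,0,0,1,9.5,-6,0,0,1,9.5,-9,0,0,1]'

```text
clock: 6.28
tool_pos: [511.8, 22.9, 34.9]
ee_rot: [0.003, -0.057, 0.998, 0.0]
ft_force: [0.8, 0.0, -0.6]
opening: -0.0
grip_force: 0.0
```

Run:
```python
from h import *
to(-210,0,34)
im=get_image("top")["pixels"]; cv2.imwrite("pics/top4.png",cv2.resize(im[105:235,200:360],None,fx=4.5,fy=4.5,interpolation=cv2.INTER_CUBIC))
```

```text
shift [-0.02 -3.1   0.09] turn 0.003 at [512.  23.  35.] 6.2833 tilt [-0.007 -0.    -1.   ]
```

View pics/top4.png

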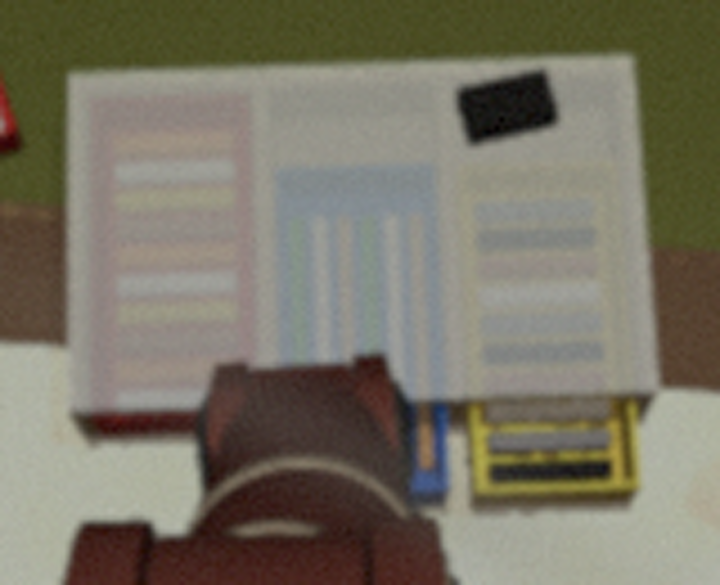

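The red tray's rear edge moved from row 205 to row 95, near the rear wall. I'll compare this with the projected flush pose, using the tray's own shift.

Run:
```python
from h import *
im=get_image("top"); K,T=np.array(im["mtx"]),np.array(im["T"])
c,k=np.cos(YAW),np.sin(YAW)
def pj(x,y,z):
    w=P+np.array([[c,-k],[k,c]])@[x,y]; q=np.linalg.inv(T)@[*w,z,1]; q=K@q[:3]; q=q/q[2]
    return ((q[0]-199.5)*4.5,(q[1]-104.5)*4.5)
for n,a in {"red rear flush":(105,120,50),"red rear -5":(100,120,50),"front flush z50":(-115,120,50),"z6":(-115,120,6),"front -5 z6":(-120,120,6),"-5 z50":(-120,120,50),"racktop front":(-115,120,66),"rack floor front":(-115,120,0)}.items(): print(n,np.round(pj(*a)))
g=cv2.imread("pics/top4.png"); print([ (r,g[r,110:190].mean(0).round().astype(int).tolist()) for r in list(range(84,108,3))+list(range(396,446,3))])
print(T[:3,3])
```

```text
red rear flush [173.  95.]
red rear -5 [173. 102.]
front flush z50 [177. 415.]
z6 [184. 433.]
front -5 z6 [184. 440.]
-5 z50 [177. 423.]
racktop front [174. 409.]
rack floor front [185. 435.]
[(84, [140, 152, 154]), (87, [138, 149, 151]), (90, [137, 148, 150]), (93, [135, 144, 148]), (96, [131, 139, 146]), (99, [128, 135, 146]), (102, [127, 133, 145]), (105, [126, 132, 143]), (396, [150, 154, 156]), (399, [150, 155, 156]), (402, [148, 153, 153]), (405, [140, 144, 145]), (408, [116, 120, 125]), (411, [86, 90, 103]), (414, [54, 58, 86]), (417, [32, 35, 75]), (420, [27, 30, 71]), (423, [22, 24, 63]), (426, [21, 25, 59]), (429, [27, 31, 61]), (432, [42, 48, 71]), (435, [66, 75, 89]), (438, [86, 97, 107]), (441, [112, 124, 129]), (444, [138, 152, 152])]
[ 319.28222304  -15.66134966 1099.19583237]
```

>>> carry_out --rows '[0,-1.5,0,0,1,0,-3,0,0,1,-1,-3,0,0,1,-2,-3,0,0,1,-3,-3,0,0,1,-4,-3,0,0,1,-5,-3,0,0,1,-6,-3,0,0,1]'

```text
clock: 7.05
tool_pos: [572.2, 0.2, 34.4]
ee_rot: [0.0, -0.056, 0.998, -0.0]
ft_force: [-3.3, -0.7, 1.9]
opening: 0.001
grip_force: 1.6
```

Red is flush: its rear edge is at row 95 and the base of its front face at about 434, both as predicted. Next comes blue, with about 24 mm left.

>>> carry_out --rows '[-0.5,0,0,0,1,-1.0,0,0,0,1,-1.5,0,0,0,1,-1.9,0,0,0,1,-2.2,0,0,0,1,-2.4,0,0,0,1,-2.6,0,0,0,1,-2.6,0,0,0,1]'

```text
clock: 7.72
tool_pos: [596.2, 2.7, 33.9]
ee_rot: [-0.002, -0.056, 0.998, -0.0]
ft_force: [-4.6, 0.1, 1.6]
opening: -0.0
grip_force: 0.3
```

>>> carry_out --rows '[-0.2,0,0,0,1,-0.4,0,0,0,1,-0.6,0,0,0,1,-0.6,0,0,0,1,-0.6,0,0,0,1]'

```text
clock: 8.13
tool_pos: [595.9, 2.4, 32.7]
ee_rot: [-0.009, -0.056, 0.998, -0.0]
ft_force: [-13.5, -1.4, 6.0]
opening: 0.003
grip_force: 0.0
```

>>> carry_out --rows '[-0.2,0,0,0,1,-0.4,0,0,0,1,-0.4,0,0,0,1,-0.4,0,0,0,1]'

```text
clock: 8.47
tool_pos: [595.6, 2.4, 32.6]
ee_rot: [-0.013, -0.055, 0.998, -0.001]
ft_force: [-20.1, -2.8, 11.0]
opening: 0.002
grip_force: 0.0
```

>>> carry_out --rows '[1.5,0,0,0,1,4,0,0,0,1,7,0,0,0,1,10,0,0,0,1,13,0,-2,0,1,13,0,-5,0,1,13,0,-8,0,1,13,0,-12,0,1]'

```text
clock: 9.13
tool_pos: [478.4, -10.5, 154.8]
ee_rot: [0.0, -0.056, 0.998, 0.0]
ft_force: [1.0, -0.8, 0.2]
opening: -0.001
grip_force: 0.0
```

>>> carry_out --rows '[0,3,-3,0,1,0,6,-6,0,1,0,9,-8,0,1,0,12,-8,0,1,0,15,-8,0,1,0,18,-8,0,1,0,21,-8,0,1,0,24,-8,0,1]'

```text
clock: 9.8
tool_pos: [452.6, 230.4, 235.1]
ee_rot: [0.002, -0.056, 0.998, 0.001]
ft_force: [-0.2, 0.7, -0.2]
opening: 0.002
grip_force: 0.0
```

Run:
```python
from h import *
im=get_image("top")["pixels"]; a=cv2.resize(im[105:235,200:360],None,fx=4.5,fy=4.5,interpolation=cv2.INTER_CUBIC); cv2.imwrite("pics/top5.png",a)
```

```text
(no output)
```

View pics/top5.png

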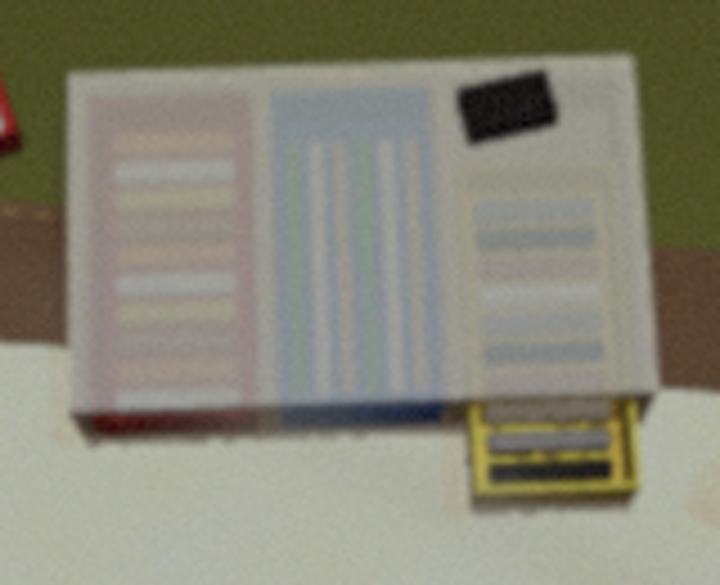

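The picture shows red (front at rows 412–432) and blue (408–425) flush with the rack's front edge. Yellow (front at row 494) and the eraser haven't moved.

```bash
python3 -c "
from h import *
print(finish_job())"
```

```text
the job is handed in; nothing more can be done
None
```

I pushed the red and blue trays home, flush with the rack's front, left the yellow tray as it was, and handed the job in at about 10 s on the robot's clock; no verdict was returned.

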